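Fan push-button faceplates along a kitting tray

ROBOT

A 7-joint arm with a two-finger parallel gripper is mounted at the origin on the work surface. World frame = base frame: x ahead of the robot, y to its left, z up, the work surface at z = 0. Lengths are in mm, angles in rad, forces in N, time in s.
With the tool pointing down it reaches from about 425 to 1025 mm from the base axis. Payload 9.4 kg.
Tool frame: the origin (TCP) lies midway between the tips of the shut fingers; the grasp point (between the pads) lies ctrl.hold_point_z behind it (ctrl.hold_point_z is the distance from the TCP to the grasp point, in mm); z points along the fingers, y is the line along which they close (so a half turn about z gives the same grasp; the last joint's range is limited). The gripper opens to 85 mm and grips with 20 to 120 N. Pads are 22 mm wide; open, the fingers measure 114 mm over their backs; the gripper's body (76 mm by 85 mm) begins 54 mm behind the grasp point. The pads swing forward as they close: fully open they stand 13 mm farther back than shut.
Start: joints at [1.05, 0.599, -0.003, 1.599, 0.002, 0.943, -0.08], TCP at [311.287, -654.77, 231.275] pointing down, gripper open.
Joint ranges: [-2.57, 2.57], [-0.35, 1.97], [-1.29, 1.29], [0.11, 2.56], [-1.05, 4.19], [0.11, 1.86], [-2.63, 2.63]. Speed limits (rad/s): [2.22, 2.22, 3.01, 3.01, 3.14, 3.14, 3.14].

INTERFACE

Orientations are given as a rotation vector (axis times angle).
In Python, from workcell import ctrl gives the robot as it stands.
- The arm moves only by the tool drive_tool, never from a script. Its argument "increments" is one flat list of numbers, 5 for each row, row after row: the opening, from -1 (shut) to 1 (fully open), so that 0 is half open, then the shift along the tool's x, y, z in m, then the turn about the tool's z in degrees. A call has 1 to 12 rows; each row shifts and turns the commanded pose from where the row before left it, along the tool's axes as they then stand; what a row does not reach is not made up. A row lasts 1/8 s, in which the tool goes at most 62.5 mm and 10.7 degrees, less where a joint would pass 70% of its speed; a pose out of reach is approached as far as the arm can. A call with a gripper value outside its range is refused whole. The fingers move at their own pace and stop on an object; "grip_force" is the grip in N (left out, the last holds). Time passes only in rows, so rows that do not move let the fingers close. It gives the time, the measured TCP pose, the force, the opening and the grip force at its end, in the units of the state.
- ctrl.sense(): the state, without advancing time (a new reading comes with each control period).
- ctrl.get_image(name): name is "side" or "top" or "wrist"; returns a dict with "frame" (420x560x3 uint8, red, green, blue), "depth" (420x560 float32, mm along the optical axis (not along the pixel's ray), 0 where there is no reading), "intrinsics" (3x3 intrinsics, pixels), "T" (4x4, takes a point from camera to world coordinates). Camera axes: x right, y down, z forward; pixel columns grow to the right and rows downward; lengths in mm; the calibration is good to about 2 mm. A picture is of the moment at which its call begins.
- ctrl.job_done(): hands the job in; it is judged then, once.
Trained networks look in the newest picture that a camera, given by its name, has taken for a name from the list of things; names that differ only in an ending like _2 or _b are one class to them, and where a whole thing is asked for, a point or a joint stands for the part that bears it (a point fixed in the world has none). Each returns a list of dicts, best first, with "confidence" (0 to 1); they miss things now and then, are a little off and sometimes report something else, mostly with a low value. They report only what shows in the picture. A call takes as long as a camera call. They do not tell look-alikes from the thing itself.
- ctrl.recognise(camera, target): "at" ([x, y, z] in mm, in world coordinates, good to about 4 mm: the middle of the surface that is visible of it).
- ctrl.trace(camera, target): "pixels" (420x560 bool, what is visible of it).
The state is a dict: "clock": time; "joints": joint angles; "qvel": joint speeds; "effort": joint torques, N m; "tool_pos": TCP position; "tcp_rot": TCP orientation; "wrist_force": force on the tool from outside, world axes, zero at the start; "wrist_torque": the same for the moment, N m; "gripper_width": finger opening in mm; "finger_force": force on a finger pad.
Only numpy, scipy, OpenCV 4.12 (cv2) and the standard library are available. Lean on these libraries where they do the work, as an engineer would, in place of code of your own. Each camera call takes 0.05 s, during which the arm holds its last target. There are 200 camera calls.

TASK

The plain faceplate is already lying at the far end of the tray. Continue the row from it towards the robot like roof shingles: first lay the long faceplate with one hole so that its far end rests on the near end of the plain one, overlapping by about a third of its length, then lay the one with two holes on the one-hole plate in the same way. Keep the row straight and the plain plate where it is, with every plate's near end down on the tray.

Things in the scene. Friction and masses are not known exactly. Their poses are not given: they have to be found in the camera images.
- tray: Shallow blue plastic tray fixed to the bench, 310 mm long (its x), 160 mm wide (its y). Floor 4 mm thick, so its inner floor is 4 mm above the bench; a lip 4 mm thick runs all round, its top 12 mm above the bench. Origin: centre of its underside; x points along its length to the far end, away from the robot.
- plain_plate: The plain (no hole) 100 x 50 x 8 mm aluminium faceplate, 40 to 95 g, lying flat in the tray near its far end, long side along the tray, where the row begins. It is loose. Origin: centre of its underside; x along the 100 mm length, y along the 50 mm width, z up. Its +x points to the tray's far end; the row grows towards its -x. Underside on the tray floor, so its top is 12 mm above the bench.
- one_hole_plate: The long faceplate with one round 22 mm hole through its middle: 100 x 50 x 8 mm aluminium faceplate, 40 to 95 g, lying flat on the bench to the right of the tray, loose. Origin: centre of its underside; x along the 100 mm length, y along the 50 mm width, z up. Not to be mistaken for the short 60 x 60 mm square plate, which also has one hole and stays out of the row. Goes second in the row.
- two_hole_plate: The faceplate with two round 22 mm holes, 25 mm either side of its middle along the length: 100 x 50 x 8 mm aluminium faceplate, 40 to 95 g, lying flat on the bench to the right of the tray, loose. Origin: centre of its underside; x along the 100 mm length, y along the 50 mm width, z up. Goes third in the row. The two holed plates may lie in either of two spots.
Not all that is in view belongs to the job. What is shaped like the one_hole_plate but black is not meant. Leave any pink look-alike of the plain_plate alone.

How it is judged:
By the outcome, as a careful person would: the job done as asked, in the order asked, and still so for the second after the job is handed in, with the robot touching nothing.
It also fails if it takes over 58 s, if anything falls off the work surface, if the arm or the gripper's body presses on something with over 40 N, if the wrist force passes 120 N, or if a joint passes its speed limit or range.

## Working session

There is one attempt and no reset: what is moved stays moved. The work goes in short steps, Python scripts to look and compute and a tool call to move; the robot and the scene stay as the last step left them, time stands still between calls to the robot, and variables do not carry over. Pictures are saved under pics/ and viewed, at most 10 in all, crops included, and the job is handed in when it is done.

Besides the shell and the picture viewer there is one more tool, called after "Call:" as name(argument=value, ...) on one line, values as JSON. drive_tool: Moves the arm, as the interface text tells. Its arguments: {"type":"object","properties":{"increments":{"type":"array"},"grip_force":{"type":"number"}},"required":["increments"]}

```bash
mkdir -p pics; ls
python3 - <<'E'
from workcell import ctrl
import cv2,numpy as np
s=ctrl.sense();print({k:np.round(v,3).tolist() for k,v in s.items()},ctrl.hold_point_z)
a=ctrl.get_image("top");np.savez('top.npz',**a)
b=ctrl.get_image("side");np.savez('side.npz',**b)
cv2.imwrite('pics/top.png',a['frame'][...,::-1]);cv2.imwrite('pics/side.png',b['frame'][...,::-1])
for n in ['tray','plain_plate','one_hole_plate','two_hole_plate']:
  print(n,[(np.round(d['at'],1).tolist(),round(d['confidence'],2)) for d in ctrl.recognise('top',n)])
print(a['T'],a['intrinsics'])
E
```

```text
pics
{'clock': 0.0, 'joints': [1.05, 0.6, -0.003, 1.6, 0.002, 0.943, -0.08], 'qvel': [0.001, -0.001, -0.002, 0.001, 0.001, 0.0, 0.001], 'effort': [-0.0, -77.645, 1.564, -25.801, 0.012, 0.009, 0.0], 'tool_pos': [311.086, -654.324, 230.369], 'tcp_rot': [-3.063, -0.691, 0.001], 'wrist_force': [0.059, -0.324, -0.134], 'wrist_torque': [0.056, -0.029, 0.013], 'finger_force': 0.0, 'gripper_width': 85.441} 18.700000000000003
tray [([551.4, 225.5, -0.2], 0.82), ([471.6, -46.1, 11.1], 0.41)]
plain_plate [([634.9, 41.7, 3.6], 0.94), ([648.4, 215.9, 6.6], 0.69), ([571.8, -297.3, 8.3], 0.43)]
one_hole_plate [([424.7, -255.0, 6.2], 0.58)]
two_hole_plate [([469.9, -44.4, 12.6], 0.71)]
[[-1.15283590e-02 -9.98624944e-01  5.11401815e-02  4.80896667e+02]
 [-9.99211204e-01  9.56132502e-03 -3.85428390e-02 -9.63541483e-01]
 [ 3.80008726e-02 -5.15441781e-02 -9.97947459e-01  8.77786761e+02]
 [ 0.00000000e+00  0.00000000e+00  0.00000000e+00  1.00000000e+00]] [[460.1317471    0.         284.36806749]
 [  0.         460.1317471  203.8877348 ]
 [  0.           0.           1.        ]]
```

View pics/top.png

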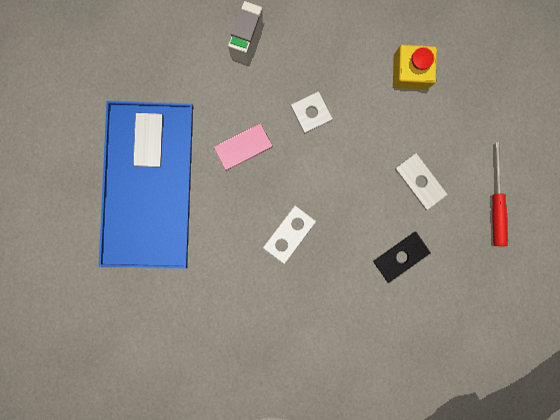

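Candidates for the one-hole plate are the white long plate at (421,181), the white square at (312,112) and the black plate at (402,257). I choose (421,181) by its shape and colour. The two-hole plate is the only one of its kind, at (290,235). For the plain plate I take the white one in the tray at (148,139); the pink one at (243,147) is a look-alike.

```bash
cat > h.py <<'E'
import cv2,numpy as np
from workcell import ctrl
def to_plane(a,px,z):
    K,T=a['intrinsics'],a['T']; px=np.atleast_2d(px).astype(float)
    r=np.c_[px,np.ones(len(px))]@np.linalg.inv(K).T@T[:3,:3].T; o=T[:3,3]
    return (o+r*((z-o[2])/r[:,2])[:,None])[:,:2]
def to_px(a,p):
    c=(np.linalg.inv(a['T'])@np.r_[p,1])[:3]; u=a['intrinsics']@c; return u[:2]/u[2]
def fit(a,mask,seed,z):
    n,l=cv2.connectedComponents(mask.astype(np.uint8)); k=l[int(seed[1]),int(seed[0])]
    c=max(cv2.findContours((l==k).astype(np.uint8),cv2.RETR_EXTERNAL,cv2.CHAIN_APPROX_NONE)[0],key=len)
    P=to_plane(a,c.reshape(-1,2),z).astype(np.float32)
    (cx,cy),(w,h),_=R=cv2.minAreaRect(P); b=cv2.boxPoints(R)
    e=[b[1]-b[0],b[2]-b[1]]; e=max(e,key=np.linalg.norm)
    return np.round([cx,cy,max(w,h),min(w,h),np.degrees(np.arctan2(e[1],e[0]))%180],1)
def white(a):
    h=cv2.cvtColor(a['frame'],cv2.COLOR_RGB2HSV); return (h[...,1]<45)&(h[...,2]>165)
def yaw(s):
    R=cv2.Rodrigues(np.array(s['tcp_rot']))[0]; return np.degrees(np.arctan2(R[1,0],R[0,0])),R
E
python3 - <<'E'
from h import *
a=dict(np.load('top.npz')); w=white(a)
print('plain',fit(a,w,(148,139),12),'one',fit(a,w,(412,170),8),'two',fit(a,w,(290,235),8))
h=cv2.cvtColor(a['frame'],cv2.COLOR_RGB2HSV);bl=(h[...,0]>100)&(h[...,0]<125)&(h[...,1]>120)
print('tray',fit(a,bl,(148,220),12))
print(yaw(ctrl.sense()))
c=cv2.resize(a['frame'][80:290,220:460],None,fx=3,fy=2.8,interpolation=cv2.INTER_CUBIC)[...,::-1]
cv2.imwrite('pics/crop.png',c[:600,:800])
for p in [(148,139),(421,195),(290,235),(200,300)]: print(p,a['depth'][p[1],p[0]])
E
```

```text
plain [648.9 221.4 100.2  49.1 178. ] one [ 567.5 -298.5  101.4   50.9   36.1] two [468.4 -43.  101.1  52.  142.5]
tray [565.4 224.2 309.2 161.  177.8]
(np.float64(25.42910176687727), array([[ 9.03117308e-01,  4.29393835e-01, -2.51123175e-04],
       [ 4.29393900e-01, -9.03117249e-01,  3.37324952e-04],
       [-8.19484162e-05, -4.12474762e-04, -9.99999912e-01]]))
(148, 139) 863.401
(421, 195) 882.2498
(290, 235) 865.22345
(200, 300) 864.5915
```

View pics/crop.png

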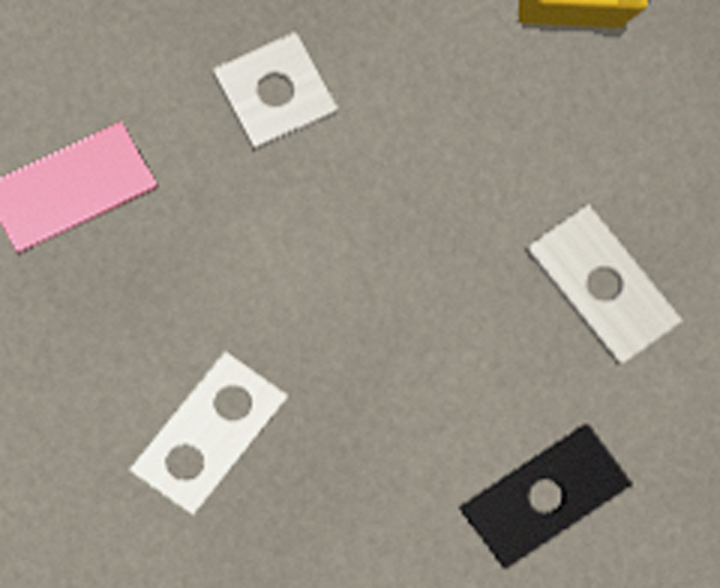

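The crop confirms the choice: the white long plate with one hole is at full-image (421,181), the two-hole plate at (290,235). The square and black plates are clearly different.

Call:
drive_tool(increments=[1,0.032,-0.0176,0.005,0,1,0.032,-0.0176,0.005,0,1,0.032,-0.0176,0.005,0,1,0.032,-0.0176,0.005,0,1,0.032,-0.0176,0.005,0,1,0.032,-0.0176,0.005,0,1,0.032,-0.0176,0.005,0,1,0.032,-0.0176,0.005,0,1,0.032,-0.0176,0.005,0,1,0.032,-0.0176,0.005,0,1,0.032,-0.0176,0.005,0,1,0.032,-0.0176,0.005,0])

```text
clock: 1.8
tool_pos: [568.1, -298.2, 171.2]
tcp_rot: [3.064, 0.691, 0.0]
wrist_force: [-0.4, -1.2, -0.3]
gripper_width: 85.5
finger_force: 0.0
```

Call:
drive_tool(increments=[1,0,0,0.01,-5.3,1,0,0,0.01,-5.4,1,0,0,0,0,1,0,0,0,0])

```text
clock: 2.3
tool_pos: [567.5, -299.4, 151.6]
tcp_rot: [2.988, 0.971, 0.0]
wrist_force: [0.4, -1.4, 0.3]
gripper_width: 85.3
finger_force: 0.0
```

```bash
cat > look.py <<'E'
from h import *
import sys
# usage: look.py camera name tx ty tyaw  : wrist picture and the offset to world target in tool axes
a=ctrl.get_image(sys.argv[1]); np.savez(sys.argv[2]+'.npz',**a); cv2.imwrite(f'pics/{sys.argv[2]}.png',a['frame'][...,::-1])
s=ctrl.sense(); y,R=yaw(s); print('tcp',np.round(s['tool_pos'],1),'yaw',round(y,2),'t',round(s['clock'],2),'F',np.round(s['wrist_force'],1),'w',round(s['gripper_width'],1))
for p in eval(sys.argv[3]):
    m=white(a); c=to_px(a,[p[0],p[1],p[2]]); n,l=cv2.connectedComponents(m.astype(np.uint8))
    ys,xs=np.nonzero(m); 
    if len(xs)==0: print('none'); continue
    i=np.argmin((xs-c[0])**2+(ys-c[1])**2); f=fit(a,m,(xs[i],ys[i]),p[2])
    d=R.T@np.r_[f[:2]-s['tool_pos'][:2],0]
    print('fit',f,'px',np.round(c),'tool dxy',np.round(d[:2],1),'dyaw world',round((f[4]-y+90)%180-90,1))
E
python3 look.py wrist w1 '[(567.5,-298.5,8)]'
```

```text
tcp [ 567.5 -299.4  151.7] yaw 36.01 t 2.35 F [ 0.1 -0.8 -0.1] w 85.3
fit [ 589.3 -281.2   49.9   48.   126. ] px [285. 204.] tool dxy [28.3 -1.9] dyaw world 90.0
```

View pics/w1.png

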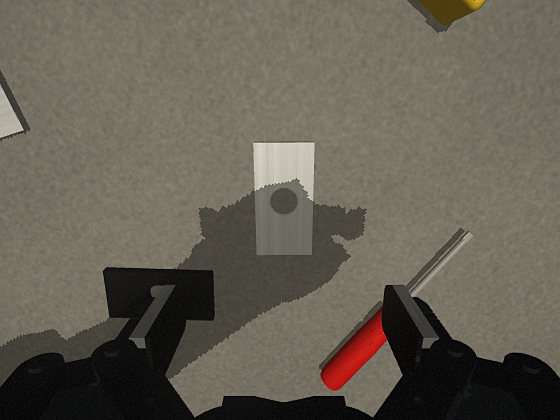

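Wrist view: the white one-hole plate is centred under the tool at about (284,199), aligned with the gripper and partly in shadow. The screwdriver on the right at (410,290) is clear of the fingers. Going down.

Call:
drive_tool(increments=[0.4,0.003,-0.0005,0.02,0,0.4,0,0,0.02,0,0.4,0,0,0.02,0,0.4,0,0,0.02,0,0.4,0,0,0.02,0,0.4,0,0,0.02,0,0.4,0,0,0.01,0,0.4,0,0,0.009,0,0.4,0,0,0.006,0,0.4,0,0,0,0])

```text
clock: 3.6
tool_pos: [569.5, -297.0, 6.1]
tcp_rot: [-2.987, -0.974, 0.0]
wrist_force: [-0.2, -0.5, 0.1]
gripper_width: 59.7
finger_force: 0.0
```

```bash
python3 look.py side s1 '[]'; python3 -c "
import cv2
from h import *
a=dict(np.load('s1.npz'));p=to_px(a,[567,-298,10]).astype(int);print(p)
x,y=np.clip(p-[70,55],0,[420,310]);cv2.imwrite('pics/s1c.png',cv2.resize(a['frame'][y:y+110,x:x+140,::-1],None,fx=5,fy=5))"
```

```text
tcp [ 569.6 -297.     6.4] yaw 36.13 t 3.65 F [ 0.2  0.4 -0. ] w 59.7
[295 156]
```

View pics/s1c.png

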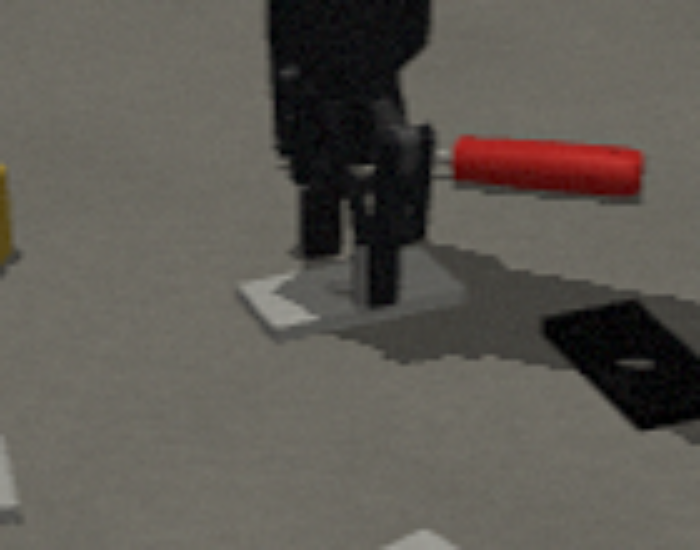

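The fingers straddle the plate with the near tip at (380,300) in the crop, still a few mm too high. I lower further, watching the force.

Call:
drive_tool(increments=[0.4,0,0,0.002,0,0.4,0,0,0.002,0,0.4,0,0,0.002,0,0.4,0,0,0,0])

```text
clock: 4.15
tool_pos: [569.4, -296.9, 0.1]
tcp_rot: [-2.987, -0.974, 0.0]
wrist_force: [-0.3, -1.0, 0.1]
gripper_width: 59.6
finger_force: 0.0
```

Call:
drive_tool(increments=[0.4,0,0,0.002,0,0.4,0,0,0,0])

```text
clock: 4.4
tool_pos: [569.5, -296.9, -1.9]
tcp_rot: [-2.987, -0.974, 0.0]
wrist_force: [0.1, 0.6, 0.4]
gripper_width: 60.0
finger_force: 0.0
```

Call:
drive_tool(increments=[-0.2,0,0,0,0,-0.2,0,0,0,0,-0.2,0,0,0,0,-0.2,0,0,0,0], grip_force=50)

```text
clock: 4.9
tool_pos: [569.6, -297.0, -1.3]
tcp_rot: [2.987, 0.974, 0.0]
wrist_force: [-1.2, 1.1, 5.3]
gripper_width: 48.4
finger_force: 52.1
```

Call:
drive_tool(increments=[-0.2,0,0,-0.01,0,-0.2,0,0,-0.03,0,-0.2,0,0,-0.03,0,-0.2,0,0,-0.03,0,-0.2,0,0,0,7.6,-0.2,0,0,0,7.6,-0.2,0,0,0,7.6,-0.2,0,0,0,7.6,-0.2,0,0,0,7.7,-0.2,0,0,0,0])

```text
clock: 6.15
tool_pos: [569.6, -296.7, 98.5]
tcp_rot: [3.141, -0.052, -0.0]
wrist_force: [0.3, -0.2, -1.0]
gripper_width: 48.6
finger_force: 51.8
```

Call:
drive_tool(increments=[-0.2,0,-0.025,0,0,-0.2,0,-0.045,0,0,-0.2,0,-0.045,0,0,-0.2,0,-0.045,0,0,-0.2,0,-0.045,0,0,-0.2,0,-0.045,0,0,-0.2,0,-0.045,0,0,-0.2,0,-0.045,0,0,-0.2,0,-0.045,0,0,-0.2,0,-0.045,0,0,-0.2,-0.01,-0.045,0,0,-0.2,-0.01,-0.045,0,0])

```text
clock: 7.65
tool_pos: [567.2, 224.9, 98.4]
tcp_rot: [-3.141, 0.048, -0.0]
wrist_force: [0.2, 0.5, -0.2]
gripper_width: 48.1
finger_force: 51.8
```

Call:
drive_tool(increments=[-0.2,0,0,0.02,0,-0.2,0,0,0.02,0,-0.2,0,0,0,0,-0.2,0,0,0,0])

```text
clock: 8.15
tool_pos: [567.8, 223.2, 58.9]
tcp_rot: [-3.141, 0.053, -0.001]
wrist_force: [-0.4, 0.6, -0.5]
gripper_width: 48.2
finger_force: 51.8
```

```bash
python3 look.py wrist w2 '[(648.9,221.4,12)]'; python3 -c "
from h import *
a=ctrl.get_image('side');np.savez('s2.npz',**a);cv2.imwrite('pics/s2.png',a['frame'][...,::-1])"
```

```text
tcp [568.  223.3  59.1] yaw -1.94 t 8.2 F [-0.8  0.2  0. ] w 48.5
fit [650.7 223.5  90.5  49.  178. ] px [286. 104.] tool dxy [82.7 -3. ] dyaw world -0.1
```

View pics/w2.png

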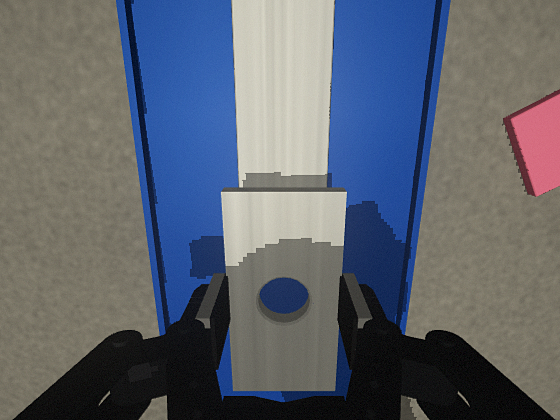

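Wrist view: the held plate spans (222..347,190) to (232..336,391), with its hole at (284,297). The plain plate lies ahead at columns 232–332, nearly in line. I compute the offsets.

Run:
```python
from h import *
a=dict(np.load('w2.npz'))
for z in (66.4,68.4): print(z,np.round(to_plane(a,[(222,191),(347,190),(336,391),(232,391),(284,297)],z),1).tolist())
d=a['depth']; T=a['T'];K=a['intrinsics']
def P(u,v):
    z=np.median(d[v-1:v+2,u-1:u+2]); return np.round((T@np.r_[np.linalg.inv(K)@[u,v,1]*z,1])[:3],1)
for q in [(240,200),(330,200),(240,300),(328,300),(240,380),(328,380),(285,60),(285,150),(180,100)]: print(q,P(*q))
for r in (60,100,150):
    row=a['frame'][r].astype(int); c=np.nonzero(white(a)[r])[0]; c=c[(c>200)&(c<360)]
    print(r,c.min(),c.max(),np.round(to_plane(a,[(c.min()-.5,r),(c.max()+.5,r)],12),1).tolist())
```

```text
66.4 [[616.8, 248.5], [615.6, 198.6], [514.1, 201.6], [515.8, 252.7], [567.7, 225.4]]
68.4 [[617.3, 248.2], [616.1, 199.0], [516.1, 201.9], [517.7, 252.3], [568.9, 225.3]]
(240, 200) [613.1 241.5  67.2]
(330, 200) [611.9 205.5  67.5]
(240, 300) [567.1 244.9  66.9]
(328, 300) [566.1 206.   67.4]
(240, 380) [523.7 248.   67.8]
(328, 380) [521.9 205.7  67.3]
(285, 60) [669.8 221.4  11.7]
(285, 150) [625.1 222.9  11. ]
(180, 100) [652.9 279.    2.7]
60 234 331 [[670.6, 247.2], [669.0, 198.2]]
100 236 329 [[651.7, 247.7], [650.1, 199.0]]
150 238 327 [[626.1, 248.6], [624.5, 199.9]]
```

View pics/s2.png

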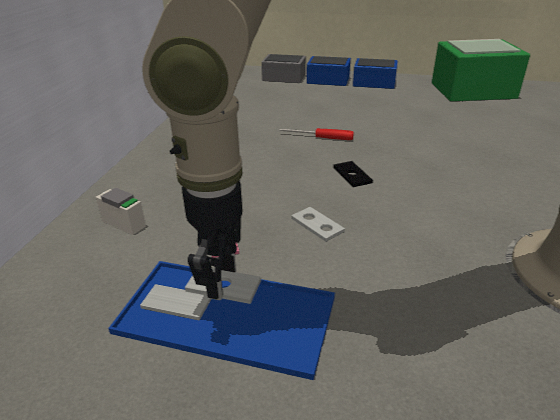

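The held plate is level and parallel to the row. It needs about 15 mm forward and 1 mm left.

Call:
drive_tool(increments=[-0.2,0.0075,-0.001,0,0,-0.2,0.0075,0,0,0,-0.2,0,0,0.01,0,-0.2,0,0,0.012,0,-0.2,0,0,0.012,0,-0.2,0,0,0.008,0,-0.2,0,0,0.004,0,-0.2,0,0,0,0])

```text
clock: 9.25
tool_pos: [582.4, 223.8, 11.9]
tcp_rot: [3.141, -0.054, -0.001]
wrist_force: [0.0, -0.3, 0.1]
gripper_width: 48.4
finger_force: 51.8
```

Call:
drive_tool(increments=[-0.2,0,0,0.001,0,-0.2,0,0,0.001,0,-0.2,0,0,0.001,0], grip_force=20)

```text
clock: 9.62
tool_pos: [582.5, 224.0, 10.0]
tcp_rot: [-3.141, 0.054, -0.001]
wrist_force: [-4.1, -0.5, 13.9]
gripper_width: 48.4
finger_force: 53.2
```

Call:
drive_tool(increments=[-0.2,0,0,0.001,0,-0.2,0,0,0.001,0,-0.2,0,0,0,0])

```text
clock: 10.0
tool_pos: [582.5, 224.0, 9.5]
tcp_rot: [-3.14, 0.054, -0.001]
wrist_force: [-6.5, -2.0, 24.3]
gripper_width: 48.4
finger_force: 54.3
```

Call:
drive_tool(increments=[-0.2,0,0,-0.001,0,-0.2,0,0,-0.0015,0,-0.2,0,0,0,0])

```text
clock: 10.38
tool_pos: [582.6, 224.0, 10.3]
tcp_rot: [-3.141, 0.054, -0.001]
wrist_force: [-1.4, -0.8, 7.8]
gripper_width: 48.5
finger_force: 52.6
```

Call:
drive_tool(increments=[0.25,0,0,0,0,0.3,0,0,0,0,0.4,0,0,0,0,0.4,0,0,-0.01,0,0.4,0,0,-0.02,0,0.4,0,0,-0.03,0,0.4,-0.02,0,-0.03,0,0.4,-0.03,0,-0.03,0,0.4,-0.03,0,0,0,0.4,0,0,0,0])

```text
clock: 11.62
tool_pos: [500.6, 227.1, 131.6]
tcp_rot: [-3.14, 0.052, 0.0]
wrist_force: [0.2, -0.0, -0.4]
gripper_width: 59.8
finger_force: 0.0
```

```bash
python3 look.py wrist w3 '[(648.9,221.4,12)]'
```

```text
tcp [502.2 227.1 131.4] yaw -1.92 t 11.68 F [0.1 0.5 0.3] w 59.9
fit [589.1 226.2 115.2  51.7 178.1] px [289.  -4.] tool dxy [86.9 -2. ] dyaw world 0.0
```

View pics/w3.png

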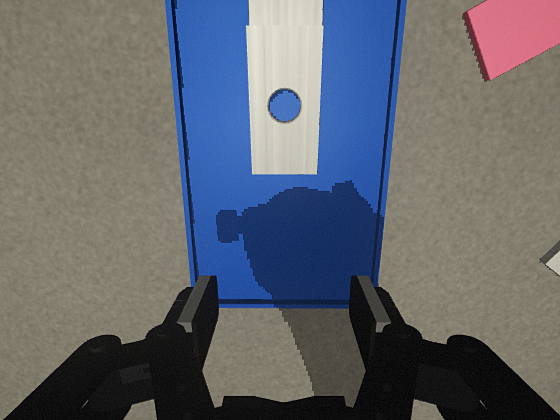

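Wrist view: the one-hole plate lies on the plain plate with its near edge at row 174, between columns 252 and 318, straight and down on the tray. Now the two-hole plate, measuring the row from the top camera once the arm is clear.

Call:
drive_tool(increments=[0.4,-0.0024,0.027,0,0,0.4,-0.0024,0.027,0,0,0.4,-0.0024,0.027,0,0,0.4,-0.0024,0.027,0,0,0.4,-0.0024,0.027,0,0,0.4,-0.0024,0.027,0,0,0.4,-0.0024,0.027,0,0,0.4,-0.0024,0.027,0,0,0.4,-0.0024,0.027,0,0,0.4,-0.0024,0.027,0,0])

```text
clock: 12.92
tool_pos: [470.3, -43.9, 130.2]
tcp_rot: [3.141, -0.055, 0.002]
wrist_force: [-0.6, -0.3, 0.2]
gripper_width: 59.7
finger_force: 0.0
```

Call:
drive_tool(increments=[0.4,0,0,0,8.9,0.4,0,0,0,8.9,0.4,0,0,0,8.9,0.4,0,0,0,8.9,0.4,0,0,0,0,0.4,0,0,0,0])

```text
clock: 13.68
tool_pos: [469.7, -42.6, 129.9]
tcp_rot: [-2.976, 1.007, -0.001]
wrist_force: [-0.1, 0.0, 0.2]
gripper_width: 59.8
finger_force: 0.0
```

```bash
python3 look.py wrist w4 '[(468.4,-43,8)]'
python3 - <<'E'
from h import *
a=ctrl.get_image('top');np.savez('t2.npz',**a)
w=white(a);print('row blob',fit(a,w,(148,130),12)); print(ctrl.sense()['joints'])
b=dict(np.load('w4.npz')); 
for r in range(100,300,20):
    c=np.nonzero(b['frame'][r,200:360].max(-1)>0)[0]
cv2.imwrite('pics/pair.png',np.hstack([b['frame'][60:400,100:460],cv2.resize(a['frame'][90:280,90:300],None,fx=1.8,fy=1.79)])[...,::-1])
print(np.array(to_px(a,[531.5,224,4])))
E
```

```text
tcp [469.6 -42.5 129.9] yaw -37.42 t 13.72 F [-0.3 -0.7 -0.9] w 59.7
fit [492.  -58.3  50.   43.   52.6] px [288. 210.] tool dxy [27.4 -1.1] dyaw world -90.0
row blob [614.  224.5 170.4  52.4 177.7]
[-0.28966857  0.49188034  0.36537754  2.2789716  -0.4158492   0.43112082
 -1.80748527]
[146.96567306 202.11068767]
```

View pics/pair.png

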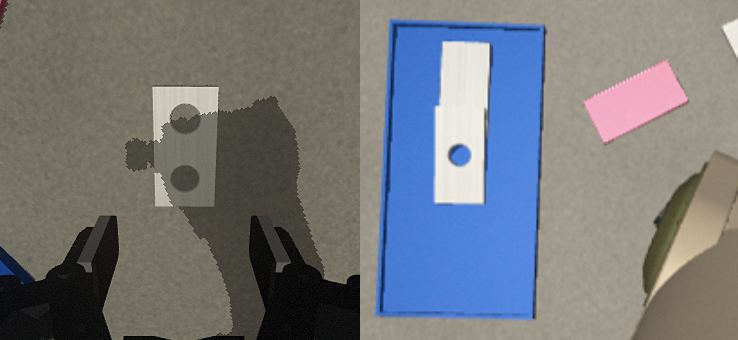

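Left half: the two-hole plate centred at about (185,147), aligned with the gripper. Right half: the row, with the one-hole plate at (460,155) possibly a little left of the plain one at (466,73). I measure that.

Run:
```python
from h import *
for nm in ('top','t2'):
    a=dict(np.load(nm+'.npz')); g=a['frame'][...,0].astype(float)
    out=[]
    for r in range(112,206,3):
        row=g[r,110:185]; m=row>130; i=np.nonzero(m)[0]
        if len(i)<15: continue
        def sub(k0,k1): v0,v1=row[k0],row[k1]; return k0+(130-v0)/(v1-v0)*(k1-k0)
        l=110+sub(i[0]-1,i[0]); rr=110+sub(i[-1],i[-1]+1)
        z=12 if (r<148 or nm=='top') else 20-8*(r-148)/52
        P=to_plane(a,[(l,r),(rr,r)],z); out.append((r,round(P[:,0].mean(),1),round(P[:,1].mean()+ (P[:,0].mean()-648.9)*np.tan(np.radians(2.)),1),round(P[0,1]-P[1,1],1)))
    print(nm,out)
b=dict(np.load('w4.npz'))
# plate corners in w4 (crop offset 100,60)
print(np.round(to_plane(b,np.array([(152,87),(219,87),(215,206.5),(155,206.5),(185,118),(185,178)])+[100,60],8),1).tolist())
```

```text
top [(115, np.float64(695.3), np.float64(221.4), np.float64(49.3)), (118, np.float64(689.6), np.float64(221.3), np.float64(49.4)), (121, np.float64(683.9), np.float64(221.4), np.float64(49.9)), (124, np.float64(678.2), np.float64(221.5), np.float64(50.4)), (127, np.float64(672.5), np.float64(221.4), np.float64(50.5)), (130, np.float64(666.8), np.float64(221.4), np.float64(50.8)), (133, np.float64(661.1), np.float64(221.5), np.float64(50.1)), (136, np.float64(655.4), np.float64(221.6), np.float64(49.7)), (139, np.float64(649.7), np.float64(221.5), np.float64(49.3)), (142, np.float64(644.1), np.float64(221.6), np.float64(49.6)), (145, np.float64(638.4), np.float64(221.8), np.float64(50.4)), (148, np.float64(632.7), np.float64(221.6), np.float64(50.4)), (151, np.float64(627.0), np.float64(221.5), np.float64(50.5)), (154, np.float64(621.4), np.float64(221.5), np.float64(50.8)), (157, np.float64(615.7), np.float64(221.4), np.float64(50.4)), (160, np.float64(610.1), np.float64(221.6), np.float64(49.8)), (163, np.float64(604.4), np.float64(221.6), np.float64(49.4))]
t2 [(115, np.float64(695
[... 1264 characters left out ...]
 np.float64(222.8), np.float64(51.2)), (178, np.float64(575.8), np.float64(222.8), np.float64(51.3)), (181, np.float64(570.3), np.float64(222.8), np.float64(51.0)), (184, np.float64(564.7), np.float64(222.7), np.float64(51.1)), (187, np.float64(559.2), np.float64(222.6), np.float64(51.0)), (190, np.float64(553.6), np.float64(222.8), np.float64(51.7)), (193, np.float64(548.0), np.float64(222.7), np.float64(51.7)), (196, np.float64(542.5), np.float64(222.6), np.float64(51.7)), (199, np.float64(536.9), np.float64(222.5), np.float64(51.7)), (202, np.float64(531.3), np.float64(222.4), np.float64(51.8))]
[[524.1, -51.7], [493.4, -91.8], [414.4, -31.2], [445.2, 9.1], [490.2, -57.1], [450.4, -26.7]]
```

The plain plate has not moved. The one-hole plate overlaps it by about 33 mm and is 1.3 mm off line, which is fine. The two-hole plate is centred under the tool.

Call:
drive_tool(increments=[0.4,0,0,0.02,0,0.4,0,0,0.02,0,0.4,0,0,0.02,0,0.4,0,0,0.02,0,0.4,0,0,0.02,0,0.4,0,0,0.015,0,0.4,0,0,0.008,0,0.4,0,0,0.005,0,0.4,0,0,0.003,0,0.4,0,0,0,0])

```text
clock: 15.02
tool_pos: [469.5, -42.4, -1.1]
tcp_rot: [2.974, -1.011, -0.0]
wrist_force: [-0.3, 0.3, -0.8]
gripper_width: 59.9
finger_force: 0.0
```

Call:
drive_tool(increments=[-0.2,0,0,0,0,-0.2,0,0,0,0,-0.2,0,0,0,0,-0.2,0,0,0,0], grip_force=50)

```text
clock: 15.52
tool_pos: [469.5, -42.4, -0.5]
tcp_rot: [-2.974, 1.011, -0.001]
wrist_force: [-0.9, 0.5, 5.4]
gripper_width: 48.3
finger_force: 50.7
```

Call:
drive_tool(increments=[-0.2,0,0,-0.01,0,-0.2,0,0,-0.03,0,-0.2,0,0,-0.03,0,-0.2,0,0,-0.03,0,-0.2,0,0,0,-7.1,-0.2,0,0,0,-7.1,-0.2,0,0,0,-7.1,-0.2,0,0,0,-7.1,-0.2,0,0,0,-7.1,-0.2,0,0,0,0])

```text
clock: 16.77
tool_pos: [469.2, -42.5, 99.5]
tcp_rot: [-3.141, 0.058, -0.0]
wrist_force: [-1.2, -0.4, -0.6]
gripper_width: 47.9
finger_force: 52.1
```

Call:
drive_tool(increments=[-0.2,0.0023,-0.027,0,0,-0.2,0.0023,-0.027,0,0,-0.2,0.0023,-0.027,0,0,-0.2,0.0023,-0.027,0,0,-0.2,0.0023,-0.027,0,0,-0.2,0.0023,-0.027,0,0,-0.2,0.0023,-0.027,0,0,-0.2,0.0023,-0.027,0,0,-0.2,0.0023,-0.027,0,0,-0.2,0.0023,-0.027,0,0,-0.2,0,0,0,0,-0.2,0,0,0,0])

```text
clock: 18.27
tool_pos: [501.8, 226.0, 99.0]
tcp_rot: [3.14, -0.059, -0.001]
wrist_force: [-0.6, 0.0, -1.1]
gripper_width: 48.3
finger_force: 52.1
```

Call:
drive_tool(increments=[-0.2,0,0,0.02,0,-0.2,0,0,0.02,0,-0.2,0,0,0,0,-0.2,0,0,0,0])

```text
clock: 18.77
tool_pos: [502.3, 225.8, 59.5]
tcp_rot: [3.141, -0.059, -0.0]
wrist_force: [0.3, -0.3, 0.1]
gripper_width: 48.2
finger_force: 52.1
```

```bash
python3 look.py wrist w5 '[]'
```

```text
tcp [502.5 226.1  59.6] yaw -2.14 t 18.82 F [ 0.2 -0.  -0.7] w 47.9
```

View pics/w5.png

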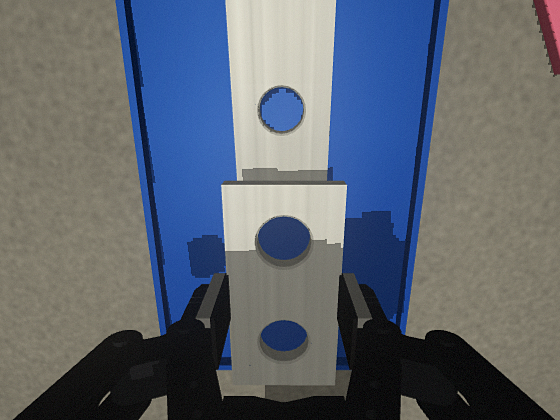

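Wrist view: the held two-hole plate spans (221..347,184) to (231..336,385). The one-hole plate is ahead of it in line, its hole at (281,109). I work out the remaining shift.

Run:
```python
from h import *
a=dict(np.load('w5.npz'))
print(np.round(to_plane(a,[(221,185),(347,185),(336,384),(231,386)],68.6),1).tolist(),np.round(to_plane(a,[(281,109)],16.5),1))
for r in (20,70,150):
    c=np.nonzero(white(a)[r])[0]; c=c[(c>200)&(c<360)]
    print(np.round(to_plane(a,[(c.min()-.5,r),(c.max()+.5,r)],20-8*(r)/190),1).tolist())
```

```text
[[554.3, 250.8], [552.5, 201.3], [454.4, 204.6], [455.1, 255.4]] [[581.1 226.5]]
[[621.7, 250.3], [619.8, 199.9]]
[[600.4, 251.1], [598.4, 200.4]]
[[561.0, 252.3], [559.1, 201.8]]
```

Call:
drive_tool(increments=[-0.2,0.005,0,0,-0.2,-0.2,0.005,0,0,0,-0.2,0,0,0.012,0,-0.2,0,0,0.012,0,-0.2,0,0,0.01,0,-0.2,0,0,0.006,0,-0.2,0,0,0.003,0,-0.2,0,0,0,0])

```text
clock: 19.82
tool_pos: [512.1, 226.2, 15.8]
tcp_rot: [3.141, -0.052, -0.001]
wrist_force: [-0.1, 0.6, -0.7]
gripper_width: 48.4
finger_force: 52.2
```

Call:
drive_tool(increments=[-0.2,0,0,0.001,0,-0.2,0,0,0,0])

```text
clock: 20.08
tool_pos: [512.3, 226.4, 15.1]
tcp_rot: [-3.141, 0.051, -0.0]
wrist_force: [-0.3, -0.7, -0.8]
gripper_width: 48.4
finger_force: 52.2
```

Call:
drive_tool(increments=[-0.2,0,0,0.001,0,-0.2,0,0,0,0])

```text
clock: 20.32
tool_pos: [512.2, 226.3, 14.1]
tcp_rot: [-3.141, 0.051, -0.0]
wrist_force: [-1.3, -0.2, 2.2]
gripper_width: 47.8
finger_force: 52.5
```

Light contact. Releasing and withdrawing.

Call:
drive_tool(increments=[0.25,0,0,0,0,0.3,0,0,0,0,0.4,0,0,0,0,0.4,0,0,-0.01,0,0.4,0,0,-0.02,0,0.4,0,0,-0.03,0,0.4,0,0,-0.03,0,0.4,0,0,-0.03,0,0.4,0,0.04,0,0,0.4,0,0.045,0,0,0.4,0,0.045,0,0,0.4,0,0.045,0,0])

```text
clock: 21.82
tool_pos: [506.3, 50.1, 134.6]
tcp_rot: [-3.141, 0.051, -0.001]
wrist_force: [0.7, 0.3, 0.5]
gripper_width: 59.7
finger_force: 0.0
```

Call:
drive_tool(increments=[0.4,0,0.045,0,0,0.4,0,0.045,0,0,0.4,0,0.045,0,0,0.4,0,0.04,0,0,0.4,0,0,0,0,0.4,0,0,0,0])

```text
clock: 22.58
tool_pos: [500.6, -123.1, 134.2]
tcp_rot: [-3.141, 0.052, 0.0]
wrist_force: [0.1, 0.8, 0.2]
gripper_width: 59.5
finger_force: 0.0
```

Run:
```python
from h import *
a=ctrl.get_image('top');b=ctrl.get_image('side')
g=a['frame'][...,0].astype(float); T,K=a['T'],a['intrinsics']
for r in list(range(115,150,10))+list(range(155,205,9))+list(range(206,250,4)):
    i=np.nonzero(g[r,110:185]>130)[0]
    if len(i)<15: print(r,'end'); continue
    z=12 if r<148 else (20-8*(r-148)/35 if r<184 else 20-8*(r-184)/52)
    P=to_plane(a,[(109.5+i[0],r),(110.5+i[-1],r)],z).mean(0); print(r,np.round(P[0],1),round(P[1]+(P[0]-648.9)*.0349,1),len(i))
t=cv2.resize(a['frame'][90:280,80:300],None,fx=1.8,fy=2)[:380]; s=cv2.resize(b['frame'][255:385,100:345],(400,380),interpolation=cv2.INTER_CUBIC)
cv2.imwrite('pics/end.png',np.hstack([t,s])[...,::-1])
```

```text
115 695.3 221.3 26
125 676.3 221.5 27
135 657.3 220.8 27
145 638.4 221.9 27
155 618.5 224.1 28
164 601.9 224.0 28
173 585.3 223.9 18
182 568.7 223.7 25
191 551.3 223.1 28
200 534.7 222.9 27
206 523.6 222.7 28
210 516.2 222.6 28
214 508.8 222.4 28
218 501.4 222.3 28
222 494.0 222.2 19
226 486.6 222.1 16
230 479.2 222.8 18
234 471.8 222.7 27
238 464.4 222.6 27
242 end
246 end
```

View pics/end.png

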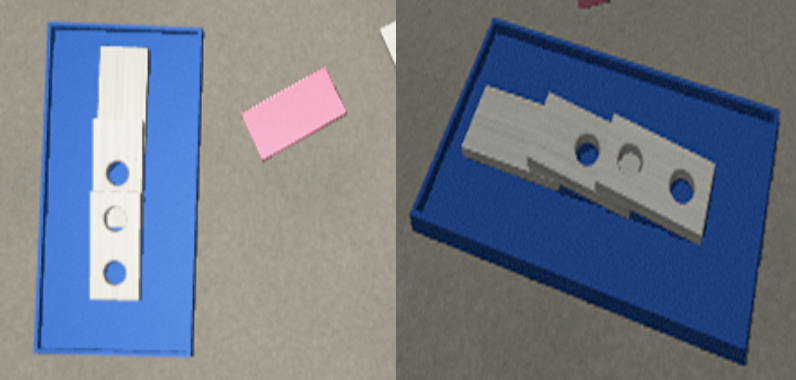

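The views show a straight row of shingles: the plain plate has not moved, both laid plates have their near ends down on the tray, and each overlaps by about a third.

```bash
python3 -c "
from workcell import ctrl
print(ctrl.job_done())"
```

```text
the job is handed in; nothing more can be done
None
```

The job is handed in at about 23 s: the one-hole plate overlaps the unmoved plain plate by about 33 mm and the two-hole plate overlaps the one-hole plate by about 31 mm, in a row straight to about 2 mm with both near ends down on the tray.

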